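Clamp the bracket and rock out the locating block

TASK

The grey bracket is loaded in its fixture: press the raised clamp arm fully down on it, leaving the clamp shut. Then take the steel locating block by its handle and rock it out of the two spring roller catches instead of pulling it straight: tip its top away from the clamp by about ten degrees so that the side nearer the clamp comes up out of its catch, then, without letting that side drop back, tip it past upright about as far towards the clamp so that the other side comes up too. Finish while holding the block upright and still, just clear (1 to 2 cm) above the catch posts and straight over its pocket; leave the bracket and the other things on the table where they are.

Things in the scene. Friction and masses are not known exactly. Their poses are not given: they have to be found in the camera images.
- fixture: Fixed dark-finished metal fixture plate, 175 x 270 x 10 mm thick. Origin on the table surface, straight below the middle of the block's pocket; z up, y along the plate from the pocket towards the clamp. The clamp's hinge axis is parallel to y at fixture x = 105, z = 44 mm; its arm lies at y = 95 mm and, when down, reaches back towards smaller x.
- pocket (a point): Middle of the pocket's floor, at fixture z = 10 mm. The pocket is 32 mm along x, 48 mm along y, with a rim 6 mm high, and holds the block's foot with 1 mm of play. It lets the block tip about 11 degrees each way about a lower foot edge (towards fixture +y or -y).
- catch_near (a point): Centre of the steel roller of the catch nearer the clamp, 25.5 mm from the pocket's middle, fixture z = 39.5 mm; radius 5 mm, turns freely, sprung towards the block (17 N at rest, 0.8 N more per mm, 8.5 mm travel). Its grey post stands 29 to 54 mm from the pocket's middle along y, 28 mm wide, top at fixture z = 48 mm. The block is clear when its underside is above that.
- catch_far (a point): The same roller and post mirrored on the side away from the clamp. A straight pull must spread both rollers at once (some 35 N). Tipping about one lower foot edge lifts the other side past its roller after about 6 mm of rise; the roller then rolls on the upright side of the foot. If that side drops back it snaps in again.
- locator_mid (a point): Middle (half-way up) of the loose steel locating block, 92 mm high, 0.2 to 0.4 kg; axes as the fixture's when seated, then at fixture z = 56 mm. Foot 30 (x) x 46 mm (y), 46 to 22 mm below this point; above it 45 degree shoulders, under the rollers, go in to a 36 mm (y) neck that ends at this point. Handle: from here 46 mm up, 28 (x) x 24 mm (y); grip it across y, some 27 mm above this point.
- clamp (a joint): Angle of the clamp arm (rad): 0 fully down, its rubber foot on the bracket; larger is more open, 1.2 at most. It starts 0.5 to 0.9. Stiff hinge (0.2 N m) that stays where it is left; nothing latches.
- clamp_tip (a point): Middle of the upper face of the 26 x 28 mm tab at the free end of the steel clamp arm (10 mm thick, 92 mm from the hinge axis along the arm); z is square to the arm's upper face, x points along the arm to the hinge. Fully down it is at fixture x = 13, y = 95, z = 49 mm. Push it down here with shut fingers, following its arc round the hinge.
- bracket: Loose grey L-shaped bracket, 0.8 kg, loaded in the fixture: sole 60 x 200 x 10 mm on rest pads 6 mm high, its top at fixture z = 26 mm, one edge at fixture x = 17.5 mm, 2.5 mm from the locating block; an upright 60 mm high on the end beyond the clamp (fixture y about 170 mm). Origin: middle of the underside of the sole. Leave it in place.
- driver: Bystander: screwdriver with black handle lying on the table; origin under its middle.
- jar: Bystander: closed white jar, 52 mm across, 70 mm high; origin at the middle of its underside.
- spacer: Bystander: aluminium ring, 72 mm across, 22 mm high; origin at the middle of its underside.
Things that resemble listed ones, but are neither listed nor needed, are in the scene too. What is meant by the part that bears locator_mid is not green, orange or purple, and is the larger of those in its own colour.

How it is judged:
By the outcome, as a careful person would: the job done as asked, in the order asked, and still so for the second after the job is handed in, while the arm keeps its last pose, push and grip.
It also fails if it takes over 51 s, if anything falls off the work surface, if the arm or the gripper's body presses on something with over 40 N, if the wrist force passes 120 N, or if a joint passes its speed limit or range.

ROBOT

A 6-joint arm with a two-finger parallel gripper is mounted at the origin on the work surface. World frame = base frame: x ahead of the robot, y to its left, z up, the work surface at z = 0. Lengths are in mm, angles in rad, forces in N, time in s.
With the tool pointing down it reaches from about 250 to 725 mm from the base axis. Payload 4 kg.
Tool frame: the origin (TCP) lies midway between the tips of the shut fingers; the grasp point (between the pads) lies 19 mm behind it; z points along the fingers, y is the line along which they close (so a half turn about z gives the same grasp; the last joint's range is limited). The gripper opens to 85 mm and grips with 20 to 120 N. Pads are 22 mm wide; open, the fingers measure 114 mm over their backs; the gripper's body (76 mm by 85 mm) begins 54 mm behind the grasp point. The pads swing forward as they close: fully open they stand 13 mm farther back than shut.
Start: joints at [-1.312, 0.241, 0.005, 1.335, 0, 1.571], TCP at [127.958, -483.349, 231.306] pointing down, gripper open.
Joint ranges: [-2.72, 2.72], [-1.05, 1.87], [-1.09, 1.28], [-1.99, 2.15], [-1.42, 1.44], [-3.14, 3.14]. Speed limits (rad/s): [2.79, 2.79, 3.14, 3.14, 3.14, 3.14].

INTERFACE

Orientations are given as a unit quaternion [x, y, z, w].
In Python, from workcell import read_state, get_image, calibration, finish_job gives the robot as it stands.
- The arm moves only by the tool arm_command, never from a script. Its argument "series" is text: rows parted by semicolons, each of 5 numbers parted by spaces: the finger opening in cm, from 0 to 8.54, then the shift along the tool's x, y, z in cm, then the turn about the tool's z in degrees. In form: gripper dx dy dz turn; .... A call has 1 to 5 rows; each row shifts and turns the commanded pose from where the row before left it, along the tool's axes as they then stand; what a row does not reach is not made up. A row lasts 1/8 s, in which the tool goes at most 62.5 mm and 10.7 degrees, less where a joint would pass 70% of its speed; a pose out of reach is approached as far as the arm can. A call is refused whole if a number of a shift passes 6.25 or a number of a turn 10.7, either way. A call with a gripper value outside its range is refused whole. The fingers move at their own pace and stop on an object; the grip force is fixed at half the most. Time passes only in rows, so rows that do not move let the fingers close. It gives the time, the measured TCP pose, the force, the opening and the grip force at its end, in the units of the state.
- read_state(): the state, without advancing time (a new reading comes with each control period).
- get_image(name): name is "side" or "top" or "wrist"; returns the picture (480x640x3 uint8, blue, green, red); there is no depth.
- calibration(name): a dict with "fx", "fy", "cx", "cy" (pixels), "cam_to_world" (4x4, takes a point from camera to world coordinates). Camera axes: x right, y down, z forward; pixel columns grow to the right and rows downward; lengths in mm; the calibration is good to about 2 mm. A picture is of the moment at which its call begins: read the wrist's pose just before it. calibration takes no time and is no camera call; for the wrist camera it gives the pose at the moment of the call.
- finish_job(): hands the job in; it is judged then, once.
The state is a dict: "clock": time; "joints": joint angles; "qvel": joint speeds; "tau": joint torques, N m; "ee_pos": TCP position; "ee_rot": TCP orientation; "force": force on the tool from outside, world axes, zero at the start; "torque": the same for the moment, N m; "finger_gap": opening from 0.0 (shut) to 1.0 (fully open); "finger_force": force on a finger pad.
Only numpy, scipy, OpenCV 4.12 (cv2) and the standard library are available. Lean on these libraries where they do the work, as an engineer would, in place of code of your own. Each camera call takes 0.05 s, during which the arm holds its last target. There are 200 camera calls.

## Working session

There is one attempt and no reset: what is moved stays moved. The work goes in short steps, Python scripts to look and compute and a tool call to move; the robot and the scene stay as the last step left them, time stands still between calls to the robot, and variables do not carry over. Pictures are saved under pics/ and viewed, at most 10 in all, crops included, and the job is handed in when it is done.

Besides the shell and the picture viewer there is one more tool, called after "Emit:" in YAML: its name, and indented under it one key for each argument. arm_command: Moves the arm, as the interface text tells. Its arguments: {"type":"object","properties":{"series":{"type":"string"}},"required":["series"]}

```bash
mkdir -p pics; python3 - <<'E'
from workcell import *
import cv2
for n in("side","top"):
    cv2.imwrite(f"pics/{n}0.png",get_image(n)); c=calibration(n); print(n,c)
print(read_state())
E
```

```text
side {'fx': 567.0739675260377, 'fy': 567.0739675260377, 'cx': 326.3776043039872, 'cy': 238.34104293485737, 'cam_to_world': array([[ 9.68312252e-01, -1.82345468e-01,  1.70650262e-01,
         3.19807126e+02],
       [-2.49068060e-01, -7.55275986e-01,  6.06236988e-01,
        -7.30989364e+02],
       [ 1.83434775e-02, -6.29530233e-01, -7.76759424e-01,
         9.61522698e+02],
       [ 0.00000000e+00,  0.00000000e+00,  0.00000000e+00,
         1.00000000e+00]])}
top {'fx': 503.6418315650804, 'fy': 503.6418315650804, 'cx': 319.20945190821965, 'cy': 234.58037067354758, 'cam_to_world': array([[ 2.43328873e-02, -9.84358516e-01,  1.74488462e-01,
         3.31045252e+02],
       [-9.99629023e-01, -2.18212206e-02,  1.62988197e-02,
        -3.35558653e+01],
       [-1.22363307e-02, -1.74820328e-01, -9.84524314e-01,
         1.21912650e+03],
       [ 0.00000000e+00,  0.00000000e+00,  0.00000000e+00,
         1.00000000e+00]])}
{'clock': 0.1, 'joints': array([-1.31200133e+00,  2.41299956e-01,  3.90502504e-03,  1.33520243e+00,
        6.38923712e-06,  1.57080525e+00]), 'qvel': array([ 0.0007357 , -0.00326197,  0.00333595,  0.00029845, -0.00121885,
        0.00072595]), 'tau': array([-5.87865215e-04, -3.73138046e+01,  2.53010648e+01,  1.08780933e-02,
       -8.49022263e-05,  3.43482661e-06]), 'ee_pos': array([ 127.82064089, -482.82334878,  230.53838142]), 'ee_rot': array([ 9.91639992e-01,  1.29032224e-01, -1.13035994e-04, -8.93401584e-04]), 'force': array([ 0.06306121, -0.41527675,  0.01736266]), 'torque': array([ 0.02852463, -0.09885363, -0.07656599]), 'finger_force': 0.0, 'finger_gap': 1.003271016427193}
```

View pics/top0.png

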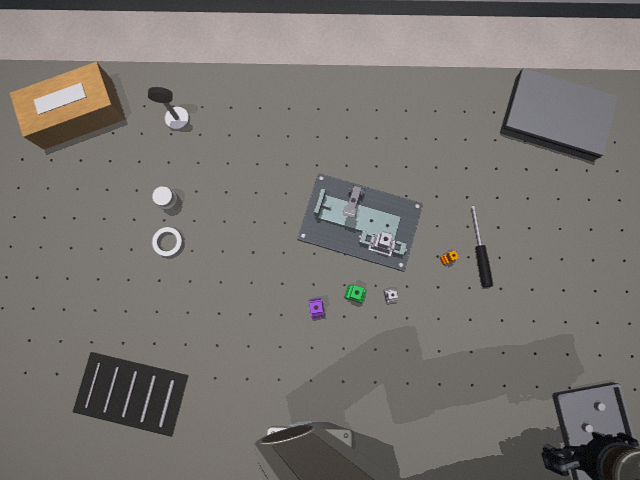

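View pics/side0.png

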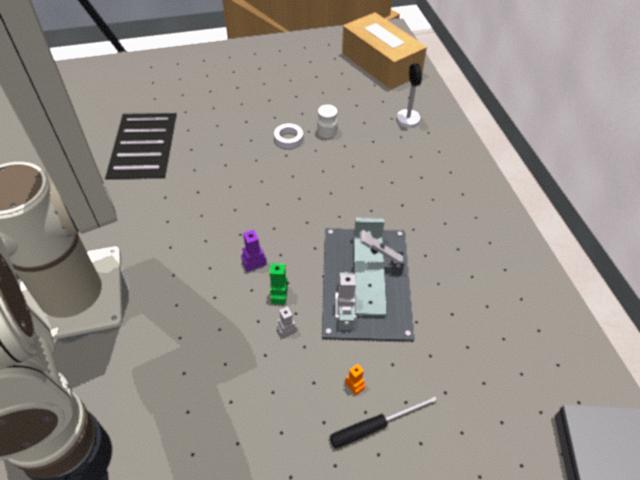

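The top view shows the fixture with its corners near (320,177), (422,204), (406,270) and (299,240). The block is near (385,240) and the clamp arm runs from about (357,187) to (350,213). The side view shows the block's top at about (348,280). I'll enlarge both.

```bash
python3 - <<'E'
import cv2,numpy as np
t=cv2.imread("pics/top0.png")[168:278,292:428]; s=cv2.imread("pics/side0.png")[212:342,315:418]
t=cv2.resize(t,None,fx=3.3,fy=3.3,interpolation=3); s=cv2.resize(s,None,fx=3.3,fy=3.3,interpolation=3)
o=np.zeros((600,800,3),np.uint8); o[:t.shape[0],:t.shape[1]]=t; o[:s.shape[0],455:455+s.shape[1]]=s
cv2.imwrite("pics/c1.png",o[:440])
E
```

```text
(no output)
```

View pics/c1.png

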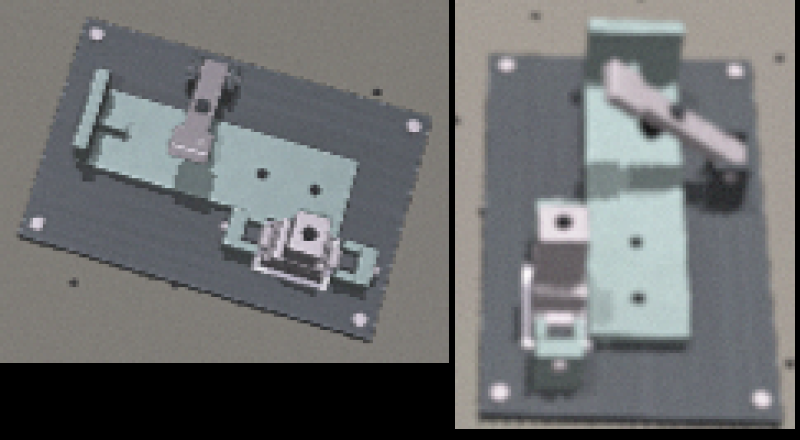

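Top crop: block top centre (310,234), clamp tab about (188,145). The plate corners are (88,17), (432,118), (372,340) and (18,237). Side crop: block top (563,222), tab about (617,82).

```bash
cat > h.py <<'E'
from workcell import *
import numpy as np
from scipy.spatial.transform import Rotation as R
def ray(n,u,v,c=None):
    c=c or calibration(n); T=c["cam_to_world"]
    d=T[:3,:3]@[(u-c["cx"])/c["fx"],(v-c["cy"])/c["fy"],1]; return T[:3,3],d
def atz(n,u,v,z):
    o,d=ray(n,u,v); return o+d*(z-o[2])/d[2]
def tri(a,b):
    (o,d),(p,e)=ray(*a),ray(*b); s=np.linalg.lstsq(np.c_[d,-e],p-o,rcond=None)[0]
    return (o+d*s[0]+p+e*s[1])/2, np.linalg.norm(o+d*s[0]-p-e*s[1])
def rel(p): # world target -> tool-axes shift in cm
    s=read_state(); return R.from_quat(s["ee_rot"]).inv().apply(np.array(p)-s["ee_pos"])/10
E
python3 - <<'E'
from h import *
T=lambda x,y:("top",292+x/3.3,168+y/3.3); S=lambda x,y:("side",315+(x-455)/3.3,212+y/3.3)
b,e=tri(T(310,234),S(563,222)); print("block top",b,e, atz(*T(310,234),102),atz(*S(563,222),102))
print("tab",tri(T(188,143),S(617,82)))
def fitc(P): return np.array([atz(*p,10)[:2] for p in P])
for P in ([T(88,17),T(432,118),T(372,340),T(18,237)],[T(97,34),T(414,126),T(360,320),T(37,223)],[S(588-97,55),S(750,62),S(780,428),S(478,415)]):
    C=fitc(P); d=[C[i]-C[(i+1)%4] for i in range(4)]
    print(C.mean(0),[ (round(np.degrees(np.arctan2(*v[::-1])),1),round(np.hypot(*v))) for v in d])
r=R.from_quat(read_state()["ee_rot"]).as_matrix(); print(r)
E
```

```text
block top [ 522.18777846 -164.9053062   104.05074689] 0.10555686446556013 [ 522.48584551 -165.1414522   102.        ] [ 522.72589887 -163.5495588   102.        ]
tab (array([580.33512727, -80.7357073 , 111.17011994]), np.float64(3.326321166845433))
[ 580.22748553 -114.25698369] [(np.float64(74.2), 268), (np.float64(-15.2), 173), (np.float64(-105.1), 270), (np.float64(164.3), 176)]
[ 581.64451836 -113.93847503] [(np.float64(74.5), 247), (np.float64(-15.6), 152), (np.float64(-105.6), 247), (np.float64(164.3), 151)]
[ 580.41759468 -115.14052094] [(np.float64(164.4), 172), (np.float64(74.2), 273), (np.float64(-16.6), 173), (np.float64(-106.0), 269)]
[[ 9.66701345e-01  2.55906826e-01 -4.54737212e-04]
 [ 2.55907230e-01 -9.66699774e-01  1.74269491e-03]
 [ 6.37316204e-06 -1.80103605e-03 -9.99998378e-01]]
```

Emit:
arm_command:
  series: "0 0 0 0 10.1; 0 0 0 0 10.1; 0 0 0 0 10.1; 0 2.5 -3.8 0 0; 0 2.5 -3.8 0 0"

```text
clock: 0.72
ee_pos: [196.7, -422.6, 230.7]
ee_rot: [0.991, -0.136, -0.0, -0.001]
force: [0.2, 0.2, 0.5]
finger_gap: -0.0
finger_force: 0.0
```

Emit:
arm_command:
  series: "0 2.8 -4.3 0 0; 0 2.8 -4.3 0 0; 0 2.8 -4.3 0 0; 0 2.8 -4.3 0 0; 0 2.8 -4.3 0 0"

```text
clock: 1.35
ee_pos: [389.6, -252.2, 231.0]
ee_rot: [0.991, -0.135, -0.0, -0.0]
force: [0.2, -0.6, 0.4]
finger_gap: -0.0
finger_force: 0.0
```

Emit:
arm_command:
  series: "0 2.8 -4.3 0 0; 0 2.8 -4.3 0 0; 0 2.8 -4.3 0 0; 0 2.8 -4.3 0 0; 0 0 0 0 0"

```text
clock: 1.98
ee_pos: [540.3, -130.7, 230.0]
ee_rot: [0.993, -0.121, 0.0, -0.006]
force: [-0.1, -0.8, -0.1]
finger_gap: -0.002
finger_force: 0.0
```

```bash
python3 - <<'E'
from h import *
import cv2
s=read_state(); print(s["clock"],s["ee_pos"],R.from_quat(s["ee_rot"]).as_matrix()[:,0],s["force"],rel([584.6,-83.7,135]))
c=calibration("wrist");cv2.imwrite("pics/w1.png",get_image("wrist"));np.save("w1.npy",c,allow_pickle=True)
E
```

```text
1.975 [ 540.33189344 -130.67375382  230.0217311 ] [ 0.97062946 -0.24057546 -0.00137913] [-0.13452993 -0.77131813 -0.09856203] [ 3.17982436 -5.50714277  9.56626246]
```

View pics/w1.png

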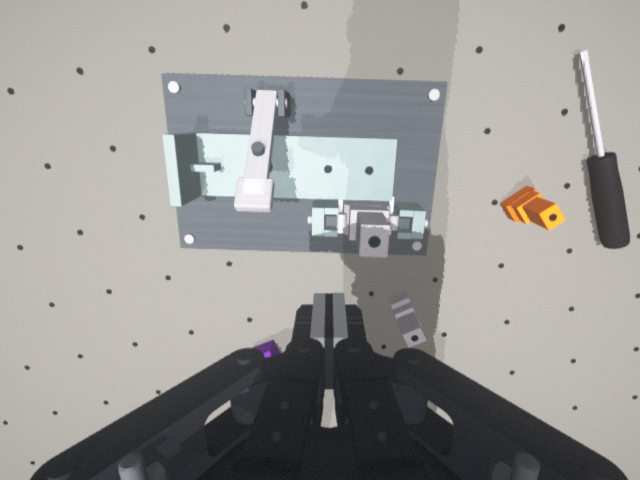

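The wrist view shows the block top's hole at (374,241), the tab's top face centred near (254,189), and the bolts at (173,87), (435,94), (189,239) and (417,246).

```bash
python3 - <<'E'
from h import *
c=np.load("w1.npy",allow_pickle=True).item()
def az(u,v,z):
    o,d=ray("",u,v,c); return o+d*(z-o[2])/d[2]
b=az(374,241,102);print("block",b)
B=[az(*p,10) for p in((173,87),(435,94),(189,239),(417,246))]
print(np.mean(B,0),[np.degrees(np.arctan2(*(B[i]-B[j])[1::-1])) for i,j in((0,1),(2,3))])
yaw=np.radians(-15.6);X=np.array([np.cos(yaw),np.sin(yaw)]);Y=np.array([-X[1],X[0]])
for z in(100,105,110,115):
    t=az(254,189,z)[:2]-[522.4,-165]; th=np.interp(z,*[[f(a) for a in np.linspace(.4,1)] for f in(lambda a:44+92*np.sin(a)+5*np.cos(a),lambda a:a)])
    print(z,t@X,t@Y,th,105-92*np.cos(th)+5*np.sin(th))
s=read_state();print(s["ee_pos"],s["ee_rot"],s["qvel"])
E
```

```text
block [ 523.61634027 -163.59304439  102.        ]
[ 580.99150066 -112.43644978   10.        ] [np.float64(74.69729774213211), np.float64(74.52514102994571)]
100 39.524055340260524 97.70260169183936 0.599001956634418 31.83640814577172
105 40.45163894224756 96.6079686464749 0.6692788646430695 35.94932943782753
110 41.37922254423447 95.51333560111038 0.7442476788816744 40.71210027514231
115 42.306806146221504 94.41870255574592 0.8255076250516068 46.281532391629604
[ 538.94286217 -131.55725534  230.20227086] [ 9.92502930e-01 -1.22075041e-01 -4.27823403e-04 -5.95272912e-03] [-0.02948343 -0.02667583 -0.02919788  0.00786421 -0.00488082 -0.00026132]
```

Emit:
arm_command:
  series: "0 1.1 -2 1 0; 0 1.1 -2 1 0; 0 1.1 -1.9 1 0; 0 0 0 3 0; 0 0 0 3 0"

```text
clock: 2.65
ee_pos: [579.5, -107.2, 141.2]
ee_rot: [0.995, -0.1, 0.002, -0.017]
force: [0.5, -0.1, -0.1]
finger_gap: 0.002
finger_force: 0.0
```

Emit:
arm_command:
  series: "0 0 0 0 0; 0 0 0 0 0"

```text
clock: 2.9
ee_pos: [579.6, -107.5, 143.2]
ee_rot: [0.995, -0.1, 0.002, -0.017]
force: [-1.2, -0.4, -0.0]
finger_gap: 0.001
finger_force: 0.0
```

```bash
cat >>h.py <<'E'
yaw=np.radians(-15.4);X=np.array([np.cos(yaw),np.sin(yaw),0]);Y=np.array([-X[1],X[0],0]);O=np.array([523,-164.3,0])
def st():
    s=read_state(); d=s["ee_pos"]-O; m=R.from_quat(s["ee_rot"]).as_matrix()
    print("t",round(s["clock"],2),"fix",np.round([d@X,d@Y,d[2]],1),"yaw",round(np.degrees(np.arctan2(m[1,0],m[0,0])),2),"tilt",np.round(m[:2,2],4),"F",np.round([s["force"]@X,s["force"]@Y,s["force"][2]],1),"gap",round(s["finger_gap"]*85.4,1),round(s["finger_force"],1))
E
python3 -c "from h import *;st()"
```

```text
t 2.9 fix [ 39.5  69.8 143.2] yaw -11.48 tilt [0.0076 0.0341] F [-1.1 -0.7 -0. ] gap 0.1 0.0
```

```bash
python3 -c "
from h import *;print(np.round(read_state()['joints'],3))"
```

```text
[-0.201  0.465  0.096  1.201  0.035  3.141]
```

Emit:
arm_command:
  series: "0 0 0 0 -10.6; 0 0 0 0 -10.6; 0 0 0 0 -10.6; 0 0 0 0 -10.6; 0 0 0 0 -10.6"

```text
clock: 3.52
ee_pos: [580.3, -107.8, 144.7]
ee_rot: [0.934, 0.357, 0.011, -0.014]
force: [-0.3, 0.0, -0.5]
finger_gap: -0.002
finger_force: 0.0
```

Emit:
arm_command:
  series: "0 0 0 0 -10.6; 0 0 0 0 -10.6; 0 0 0 0 -10.6; 0 0 0 0 -10.6; 0 0 0 0 -10.6"

```text
clock: 4.15
ee_pos: [580.3, -107.7, 144.7]
ee_rot: [0.676, 0.736, 0.016, -0.007]
force: [-0.4, 0.5, -0.0]
finger_gap: 0.0
finger_force: 0.0
```

Emit:
arm_command:
  series: "0 0 0 0 -10.6; 0 0 0 0 -10.6; 0 0 0 0 -10.6; 0 0 0 0 -10.6; 0 0 0 0 -10.6"

```text
clock: 4.78
ee_pos: [580.3, -107.8, 144.7]
ee_rot: [0.277, 0.961, 0.018, 0.0]
force: [-1.4, 0.5, 0.2]
finger_gap: -0.001
finger_force: 0.0
```

Emit:
arm_command:
  series: "0 0 0 0 -10.6; 0 0 0 0 -10.6; 0 0 0 0 0; 0 0 0 0 0"

```text
clock: 5.28
ee_pos: [579.5, -107.6, 143.6]
ee_rot: [0.1, 0.995, 0.017, 0.003]
force: [0.5, -0.5, -0.2]
finger_gap: -0.002
finger_force: 0.0
```

```bash
python3 -c "
from h import *;print(np.round(read_state()['joints'],3));st()"
```

```text
[-0.201  0.464  0.095  1.201  0.035 -0.002]
t 5.28 fix [ 39.5  69.7 143.6] yaw 168.56 tilt [0.0085 0.0338] F [ 0.6 -0.3 -0.2] gap -0.2 0.0
```

Emit:
arm_command:
  series: "0 0 0.9 0 4; 0 0 0.9 0 0; 0 0 0.7 0 0; 0 0 0 2.0 0; 0 0 0 0 0"

```text
clock: 5.9
ee_pos: [583.8, -81.9, 121.9]
ee_rot: [0.133, 0.991, 0.017, -0.001]
force: [-0.5, -0.3, -0.5]
finger_gap: 0.005
finger_force: 0.0
```

```bash
python3 -c "
from h import *;print(np.round(read_state()['joints'],3));st()
import cv2
a=get_image('side')[200:340,300:420];b=get_image('top')[160:280,290:430]
cv2.imwrite('pics/c2.png',np.hstack([cv2.resize(a,(400,467)),cv2.resize(b,(400,343),interpolation=3).copy() if 0 else cv2.copyMakeBorder(cv2.resize(b,(400,343),interpolation=3),0,124,0,0,0)]))"
```

```text
[-0.157  0.483  0.067  1.157  0.035  0.109]
t 5.9 fix [ 36.7  95.5 121.9] yaw 164.75 tilt [0.003  0.0347] F [-0.4 -0.4 -0.5] gap 0.4 0.0
```

View pics/c2.png

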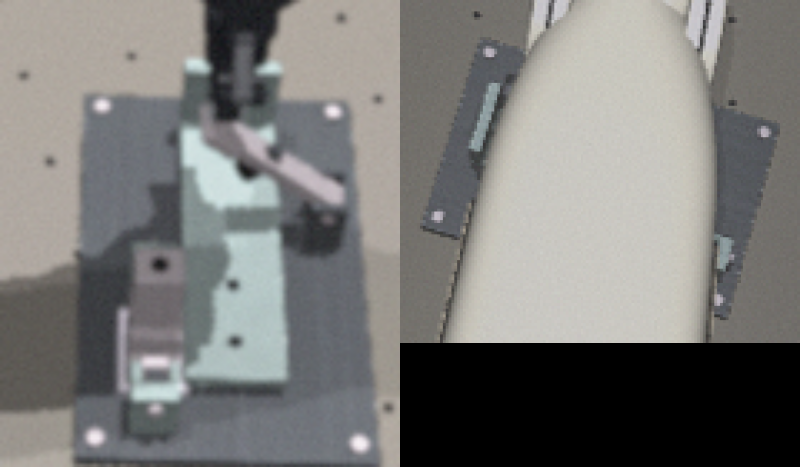

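The fingertips, at crop (228,120), are right above the tab, near (222,130). I'll press along the arc.

Emit:
arm_command:
  series: "0 0.1 0 1.2 0; 0 0.5 0 1 0; 0 0.6 -0.1 1 0; 0 0.5 0 1 0; 0 0.3 -0.1 1 0"

```text
clock: 6.62
ee_pos: [565.1, -77.0, 70.8]
ee_rot: [0.133, 0.991, 0.018, 0.001]
force: [1.0, 0.7, 1.6]
finger_gap: -0.002
finger_force: 0.8
```

Emit:
arm_command:
  series: "0 0.2 0 0.9 0; 0 0.1 0 0.6 0; 0 0 0 0.3 0; 0 0 0 0 0"

```text
clock: 7.12
ee_pos: [562.4, -76.1, 53.0]
ee_rot: [0.133, 0.991, 0.017, 0.001]
force: [-0.5, -0.5, 0.3]
finger_gap: -0.001
finger_force: 0.0
```

```bash
python3 -c "
from h import *;st()"
```

```text
t 7.12 fix [14.6 95.5 53. ] yaw 164.71 tilt [0.0056 0.0341] F [-0.3 -0.6  0.3] gap -0.1 0.0
```

Press the last few millimetres until the force rises.

Emit:
arm_command:
  series: "0 0 0 0.2 0; 0 0 0 0.2 0; 0 0 0 0.1 0; 0 0 0 0.1 0; 0 0 0 0 0"

```text
clock: 7.75
ee_pos: [562.8, -76.0, 49.0]
ee_rot: [0.133, 0.991, 0.017, 0.001]
force: [-4.3, -0.0, 11.4]
finger_gap: -0.003
finger_force: 5.1
```

Emit:
arm_command:
  series: "0 0 0 0.1 0; 0 0 0 0.1 0; 0 0 0 0 0; 0 0 0 0 0"

```text
clock: 8.25
ee_pos: [562.8, -76.1, 48.7]
ee_rot: [0.133, 0.991, 0.017, 0.002]
force: [-8.0, -0.1, 19.9]
finger_gap: -0.002
finger_force: 10.0
```

Emit:
arm_command:
  series: "0 0 0 -3 0; 0 0 0 -4 0; 0 0 0 -4 -10.6; 0 0 -1 0 -10.6; 0 0 0 0 -10.6"

```text
clock: 8.88
ee_pos: [561.9, -90.0, 155.9]
ee_rot: [-0.146, 0.989, 0.016, 0.007]
force: [-0.5, 0.0, -0.9]
finger_gap: 0.0
finger_force: 0.0
```

Emit:
arm_command:
  series: "0 0 0 0 -10.6; 0 0 0 0 -10.6; 0 0 0 0 -10.6; 0 0 0 0 -10.6; 0 0 0 0 -10.6"

```text
clock: 9.5
ee_pos: [561.4, -89.4, 154.8]
ee_rot: [-0.573, 0.82, 0.012, 0.013]
force: [-0.2, -0.5, 0.0]
finger_gap: 0.008
finger_force: 0.0
```

Emit:
arm_command:
  series: "0 0 0 0 -10.6; 0 0 0 0 -10.6; 0 0 0 0 -10.6; 0 0 0 0 -10.6; 0 0 0 0 -10.6"

```text
clock: 10.12
ee_pos: [561.4, -89.4, 154.9]
ee_rot: [0.878, -0.478, -0.005, -0.017]
force: [-1.0, 0.1, -0.5]
finger_gap: -0.0
finger_force: 0.0
```

Emit:
arm_command:
  series: "0 0 0 0 -10.6; 0 0 0 0 -10.6; 0 0 0 0 -10.6; 0 0 0 0 -10.6; 0 0 0 0 -7"

```text
clock: 10.75
ee_pos: [562.8, -80.4, 154.8]
ee_rot: [0.997, -0.078, 0.002, -0.013]
force: [0.4, -0.7, 0.5]
finger_gap: 0.002
finger_force: 0.0
```

```bash
python3 -c "
from h import *;print(np.round(read_state()['joints'],3));st()"
```

```text
[-0.156  0.416  0.051  1.204  0.027 -3.142]
t 10.75 fix [ 16.1  91.4 154.8] yaw -8.95 tilt [0.0061 0.0262] F [ 0.6 -0.6  0.5] gap 0.2 0.0
```

Emit:
arm_command:
  series: "0 0 1.5 0 0; 0 0 1.5 0 0; 0 0 1.5 0 0; 0 0 0 0 0"

```text
clock: 11.25
ee_pos: [558.8, -104.7, 154.0]
ee_rot: [0.995, -0.096, 0.001, -0.005]
force: [0.6, 0.1, 0.3]
finger_gap: 0.001
finger_force: 0.0
```

```bash
python3 -c "
from h import *;print(np.round(read_state()['joints'],3));st()"
```

```text
[-0.191  0.417  0.05   1.202  0.01  -3.141]
t 11.25 fix [ 18.7  66.9 154. ] yaw -10.98 tilt [0.0035 0.0097] F [0.5 0.3 0.3] gap 0.1 0.0
```

Emit:
arm_command:
  series: "0 0 1.3 0 0; 0 0 1.2 0 0; 0 0 0 0 10.6; 0 0 0 0 10.6; 0 0 0 0 10.6"

```text
clock: 11.88
ee_pos: [556.4, -117.2, 153.8]
ee_rot: [0.927, -0.376, 0.001, -0.001]
force: [-0.0, 0.2, -0.6]
finger_gap: 0.0
finger_force: 0.0
```

Emit:
arm_command:
  series: "5 0 0 0 10.6; 5 0 0 0 10.6; 5 0 0 0 10.6; 5 0 0 0 10.6; 5 0 0 0 10.6"

```text
clock: 12.5
ee_pos: [556.4, -117.1, 153.8]
ee_rot: [-0.662, 0.75, -0.0, 0.001]
force: [-0.3, 0.1, 0.3]
finger_gap: 0.585
finger_force: 0.0
```

Emit:
arm_command:
  series: "5 0 0 0 10.6; 5 0 0 0 10.6; 5 0 0 0 10.6; 5 0 0 0 10.6; 5 0 0 0 10.6"

```text
clock: 13.12
ee_pos: [556.4, -117.1, 153.8]
ee_rot: [-0.258, 0.966, -0.0, 0.001]
force: [1.0, -0.5, 0.2]
finger_gap: 0.582
finger_force: 0.0
```

Emit:
arm_command:
  series: "5 0 0 0 10.6; 5 0 0 0 10.6; 5 0 0 0 10.6; 5 0 0 0 10.6; 5 0 0 0 0"

```text
clock: 13.75
ee_pos: [556.4, -117.1, 153.8]
ee_rot: [0.105, 0.994, 0.0, 0.001]
force: [0.2, 0.3, 0.3]
finger_gap: 0.59
finger_force: 0.0
```

```bash
python3 -c "
from h import *;print(np.round(read_state()['joints'],3));st()"
```

```text
[-2.080e-01  4.170e-01  5.000e-02  1.202e+00  1.000e-03  2.000e-03]
t 13.75 fix [ 19.7  54.4 153.8] yaw 167.96 tilt [0.0018 0.0005] F [0.1 0.3 0.3] gap 50.3 0.0
```

Emit:
arm_command:
  series: "5 0 0 0 3.3; 5 0.7 -1.8 0 0; 5 0.7 -1.8 0 0; 5 0.6 -1.8 0 0; 5 0 0 0 0"

```text
clock: 14.38
ee_pos: [521.7, -165.3, 153.9]
ee_rot: [0.136, 0.991, 0.0, 0.001]
force: [0.6, -0.4, -0.7]
finger_gap: 0.587
finger_force: 0.0
```

```bash
python3 -c "
from h import *;import cv2
print(np.round(read_state()['joints'],3));st()
cv2.imwrite('pics/w2.png',get_image('wrist'))"
```

```text
[-3.080e-01  3.760e-01 -1.200e-02  1.181e+00  1.000e-03 -3.500e-02]
t 14.38 fix [ -1.   -1.3 153.9] yaw 164.4 tilt [0.0018 0.0006] F [ 0.6 -0.2 -0.7] gap 50.2 0.0
```

View pics/w2.png

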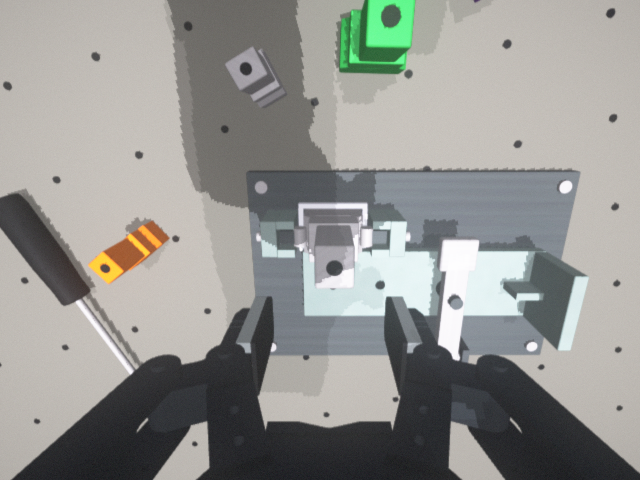

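Wrist view: the clamp is down on the bracket and the block top's hole is at (335,268), between the fingers.

```bash
python3 -c "
from h import *
def f(p):
    d=p-O; return np.round([d@X,d@Y],1)
print(f(atz('wrist',335,268,102)), [f(atz('wrist',*p,10)) for p in((261,187),(566,187),(532,346))])
B=[atz('wrist',*p,10) for p in((261,187),(566,187))];print(np.degrees(np.arctan2(*(B[1]-B[0])[1::-1])))"
```

```text
[0.9 2.9] [array([-31.7, -55.9]), array([-31.4, 192.7]), array([120.5, 192.7])]
74.5251742290209
```

Emit:
arm_command:
  series: "5 -0.1 0.3 0 0; 5 0 0 3 0; 5 0 0 3 0; 5 0 0 1 0; 5 0 0 0 0"

```text
clock: 15.05
ee_pos: [524.6, -160.4, 83.3]
ee_rot: [0.134, 0.991, 0.001, 0.0]
force: [0.7, -0.2, 0.2]
finger_gap: 0.585
finger_force: 0.0
```

Emit:
arm_command:
  series: "3 0 0 0 0; 1.5 0 0 0 0; 1.5 0 0 0 0; 1.5 0 0 0 0; 1.5 0 0 0 0"

```text
clock: 15.68
ee_pos: [525.8, -161.5, 85.2]
ee_rot: [0.135, 0.991, 0.0, 0.002]
force: [-1.0, -1.5, 6.1]
finger_gap: 0.265
finger_force: 60.6
```

```bash
python3 -c "
from h import *;st();print(read_state()['torque'])"
```

```text
t 15.68 fix [ 1.9  3.4 85.2] yaw 164.53 tilt [ 0.0047 -0.0005] F [-0.6 -1.7  6.1] gap 22.6 60.6
[-0.24394645  0.0768395   0.00776108]
```

Emit:
arm_command:
  series: "1.5 0 -0.25 0 0; 1.5 0 -0.25 -0.1 0; 1.5 0 -0.25 -0.1 0; 1.5 0 -0.2 0 0; 1.5 0 0 0 0"

```text
clock: 16.3
ee_pos: [524.3, -164.9, 85.3]
ee_rot: [0.133, 0.991, 0.006, 0.002]
force: [6.3, 12.7, -1.2]
finger_gap: 0.264
finger_force: 59.7
```

```bash
python3 -c "
from h import *;st();print(read_state()['torque'])"
```

```text
t 16.3 fix [ 1.4 -0.3 85.3] yaw 164.74 tilt [0.006  0.0122] F [ 2.7 13.9 -1.2] gap 22.6 59.7
[ 3.506152   -1.68530075 -0.03273979]
```

Emit:
arm_command:
  series: "1.5 0 -0.3 -0.1 0; 1.5 0 -0.3 -0.1 0; 1.5 0 -0.3 -0.1 0; 1.5 0 0 0 0; 1.5 0 0 0 0"

```text
clock: 16.92
ee_pos: [522.2, -170.8, 87.5]
ee_rot: [0.132, 0.991, 0.009, 0.002]
force: [8.9, 18.4, -4.3]
finger_gap: 0.267
finger_force: 64.5
```

```bash
python3 -c "
from h import *;st();print(read_state()['torque'])"
```

```text
t 16.93 fix [ 1.  -6.4 87.5] yaw 164.85 tilt [0.0064 0.0181] F [ 3.7 20.1 -4.3] gap 22.8 64.5
[ 4.99374486 -2.28782868 -0.10986974]
```

Emit:
arm_command:
  series: "1.5 0 -0.3 -0.1 0; 1.5 0 -0.3 0 0; 1.5 0 0 0 0; 1.5 0 0 0 0"

```text
clock: 17.42
ee_pos: [521.1, -174.8, 88.7]
ee_rot: [0.131, 0.991, 0.011, 0.002]
force: [9.9, 22.2, -3.1]
finger_gap: 0.264
finger_force: 74.3
```

```bash
python3 -c "
from h import *;import cv2
st();print(read_state()['torque'])
a=get_image('side')[220:335,290:415];b=get_image('wrist')
cv2.imwrite('pics/c3.png',np.hstack([cv2.resize(a,(400,368),interpolation=3),cv2.resize(b[150:334,200:400],(400,368))]))"
```

```text
t 17.43 fix [  1.  -10.7  88.7] yaw 164.92 tilt [0.0076 0.0217] F [ 3.7 24.  -3.1] gap 22.6 74.3
[ 6.11401577 -2.47839094 -0.05952101]
```

View pics/c3.png

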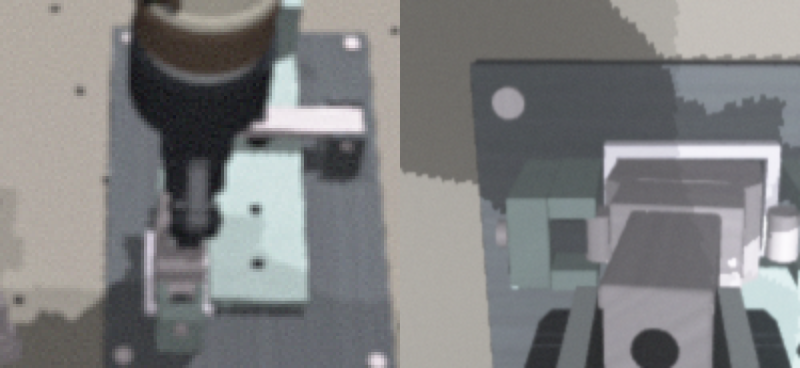

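Emit:
arm_command:
  series: "1.5 0 -0.2 -0.1 0; 1.5 0 -0.1 0 0; 1.5 0 0 0 0; 1.5 0 0 0 0"

```text
clock: 18.02
ee_pos: [520.3, -177.1, 89.4]
ee_rot: [0.131, 0.991, 0.012, 0.002]
force: [10.5, 22.8, -4.7]
finger_gap: 0.262
finger_force: 79.9
```

```bash
python3 -c "
from h import *;import cv2
st();np.save('w3.npy',calibration('wrist'),allow_pickle=True)
b=get_image('wrist')
cv2.imwrite('pics/c4.png',cv2.resize(b[195:345,230:430],(800,600),interpolation=3))"
```

```text
t 18.02 fix [  0.8 -13.1  89.4] yaw 164.93 tilt [0.0074 0.023 ] F [ 4.1 24.8 -4.7] gap 22.4 79.9
```

View pics/c4.png

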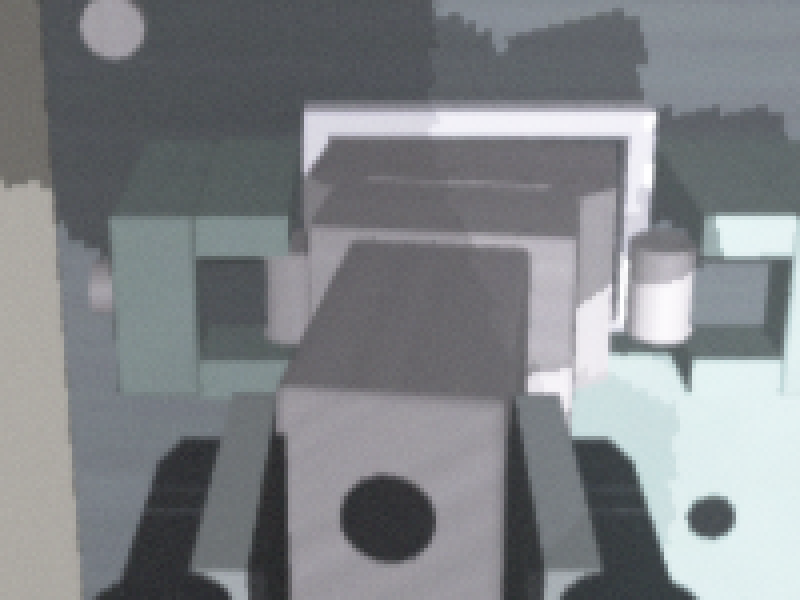

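The enlarged view shows the near roller at (660,290) standing free beside the foot, clear of the shoulder. So that side is out. The far roller at (285,290) is still against the block. Next I'll lift and tip it back towards the clamp.

Emit:
arm_command:
  series: "1.5 0 0.2 -0.3 0; 1.5 0 0.4 -0.3 0; 1.5 0 0.4 -0.2 0; 1.5 0 0.4 -0.2 0; 1.5 0 0 0 0"

```text
clock: 18.7
ee_pos: [521.2, -171.9, 98.9]
ee_rot: [0.133, 0.991, 0.002, 0.0]
force: [3.2, 4.2, -4.7]
finger_gap: 0.264
finger_force: 68.6
```

```bash
python3 -c "
from h import *;st()"
```

```text
t 18.7 fix [ 0.3 -7.8 98.9] yaw 164.69 tilt [0.0006 0.0043] F [ 2.   4.9 -4.7] gap 22.6 68.6
```

Emit:
arm_command:
  series: "1.5 0 0.5 0 0; 1.5 0 0.5 0 0; 1.5 0 0.5 0 0; 1.5 0 0.5 0 0; 1.5 0 0 0 0"

```text
clock: 19.32
ee_pos: [524.7, -159.2, 101.2]
ee_rot: [0.136, 0.991, -0.005, -0.0]
force: [-2.6, -11.6, -0.4]
finger_gap: 0.261
finger_force: 58.8
```

```bash
python3 -c "
from h import *;st();import cv2
b=get_image('wrist')
cv2.imwrite('pics/c5.png',cv2.resize(b[195:345,230:430],(800,600),interpolation=3))"
```

```text
t 19.32 fix [  0.3   5.3 101.2] yaw 164.36 tilt [-0.0016 -0.01  ] F [  0.5 -11.8  -0.4] gap 22.3 58.8
```

View pics/c5.png

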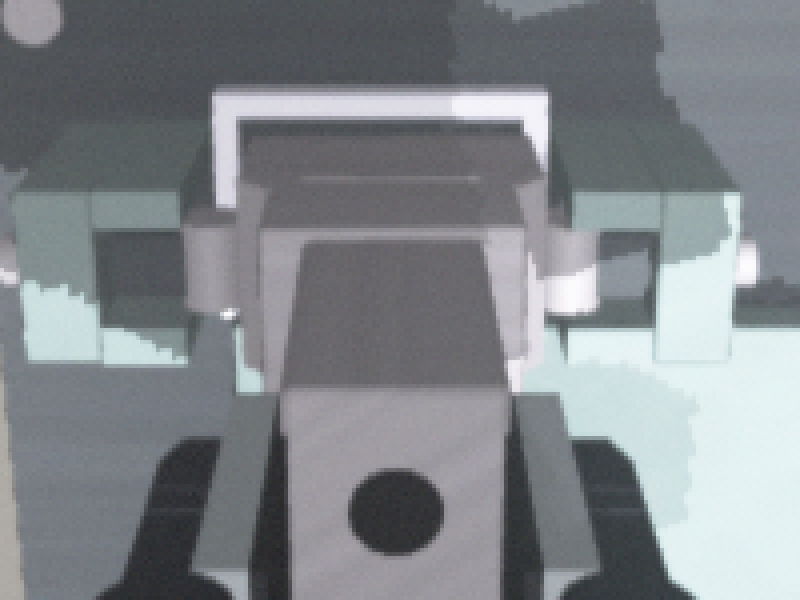

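The block is about upright with both rollers, (210,260) and (570,270), on the sides of the foot. I'll tip it on past upright towards the clamp.

Emit:
arm_command:
  series: "1.5 0 0.5 0 0; 1.5 0 0.5 0 0; 1.5 0 0.5 0 0; 1.5 0 0 0 0; 1.5 0 0 0 0"

```text
clock: 20.0
ee_pos: [527.5, -149.6, 101.9]
ee_rot: [0.138, 0.99, -0.01, -0.0]
force: [-6.9, -21.3, 2.5]
finger_gap: 0.259
finger_force: 66.7
```

```bash
python3 -c "
from h import *;st()"
```

```text
t 20.0 fix [  0.4  15.4 101.9] yaw 164.15 tilt [-0.0037 -0.0198] F [ -1.  -22.4   2.5] gap 22.1 66.7
```

Emit:
arm_command:
  series: "1.5 0 0.4 0 0; 1.5 0 0.4 0 0; 1.5 0 0 0 0; 1.5 0 0 0 0"

```text
clock: 20.5
ee_pos: [529.8, -142.4, 102.6]
ee_rot: [0.138, 0.99, -0.011, 0.0]
force: [-7.7, -22.5, 6.0]
finger_gap: 0.259
finger_force: 79.1
```

```bash
python3 -c "
from h import *;st();import cv2
cv2.imwrite('pics/x6.png',get_image('wrist'))"
```

```text
t 20.5 fix [  0.8  22.9 102.6] yaw 164.13 tilt [-0.0029 -0.0209] F [ -1.5 -23.7   6. ] gap 22.2 79.1
```

Emit:
arm_command:
  series: "1.5 0 -0.6 -0.1 0; 1.5 0 -0.7 -0.2 0; 1.5 0 -0.7 -0.2 0; 1.5 0 -0.7 -0.2 0; 1.5 0 -0.2 -0.3 0"

```text
clock: 21.18
ee_pos: [524.6, -158.9, 110.3]
ee_rot: [0.134, 0.991, 0.002, 0.0]
force: [2.7, 5.8, -7.2]
finger_gap: 0.263
finger_force: 57.6
```

Emit:
arm_command:
  series: "1.5 0 0 -0.5 0; 1.5 0 0 -0.6 0; 1.5 0 0 -0.7 0; 1.5 0 0 -0.7 0; 1.5 0 0 0 0"

```text
clock: 21.8
ee_pos: [525.2, -161.2, 137.0]
ee_rot: [0.135, 0.991, -0.0, 0.002]
force: [-0.3, 0.1, -2.3]
finger_gap: 0.26
finger_force: 60.4
```

Emit:
arm_command:
  series: "1.5 0 0 0 0; 1.5 0 0 0 0; 1.5 0 0 0 0"

```text
clock: 22.18
ee_pos: [524.5, -160.5, 135.4]
ee_rot: [0.134, 0.991, 0.0, 0.001]
force: [1.0, -0.8, -2.3]
finger_gap: 0.263
finger_force: 60.4
```

```bash
python3 -c "
from h import *;st();import cv2
a=get_image('side')[190:345,290:420];b=get_image('wrist')
cv2.imwrite('pics/c7.png',np.hstack([cv2.resize(a,(360,430),interpolation=3),cv2.resize(b[175:355,220:405],(440,430),interpolation=3)]))"
```

```text
t 22.18 fix [  0.4   4.  135.4] yaw 164.54 tilt [0.0011 0.0007] F [ 1.2 -0.5 -2.3] gap 22.4 60.4
```

View pics/c7.png

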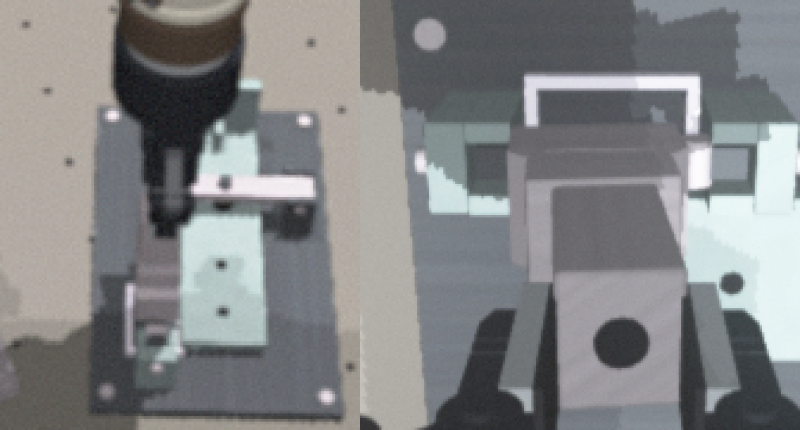

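The side view shows the block lifted clear. The wrist view shows it leaning: handle top at (555–685, 268–408), handle base edge at (553–660, 185), and neck corners (527,180) and (682,178). I'll estimate the tilt.

```bash
cat > pose.py <<'E'
from h import *
from scipy.optimize import least_squares
def pose(q,pts,c):
    q=np.array(q,float);pts=np.array(pts,float);F=np.c_[X,Y,[0,0,1]]
    T=np.linalg.inv(c["cam_to_world"])
    def pr(p):
        w=O+F@p[:3]+(R.from_matrix(F)*R.from_euler("xyz",p[3:])).apply(pts)
        k=w@T[:3,:3].T+T[:3,3]; return np.c_[c["fx"]*k[:,0]/k[:,2]+c["cx"],c["fy"]*k[:,1]/k[:,2]+c["cy"]]
    r=least_squares(lambda p:(pr(p)-q).ravel(),[0,3,106,0,0,0],x_scale=[1,1,1,.01,.01,.01],loss="soft_l1")
    print("mid",np.round(r.x[:3],1),"rot deg",np.round(np.degrees(r.x[3:]),1),"res",np.round(pr(r.x)-q,1).tolist())
E
python3 - <<'E'
from pose import *
px=np.array([(555,270),(683,265),(555,408),(688,402),(553,185),(660,183),(527,180),(682,178)],float)
q=np.c_[220+(px[:,0]-360)/2.378,175+px[:,1]/2.389]
pt=[(-14,-12,46),(-14,12,46),(14,-12,46),(14,12,46),(-14,-12,0),(-14,12,0),(-15,-18,0),(-15,18,0)]
c=calibration("wrist"); pose(q,pt,c); pose(q[:6],pt[:6],c)
E
```

```text
mid [ 0.8  0.8 97.1] rot deg [-4.1 -1.4  0.2] res [[-0.9, -0.2], [1.9, 0.1], [0.7, -0.1], [-1.6, 0.1], [0.2, 0.0], [-1.0, -0.3], [0.0, 0.6], [0.6, -0.2]]
mid [ 0.8  1.2 97.3] rot deg [-3.7 -1.6  0.6] res [[-1.2, -0.1], [1.7, -0.0], [0.9, 0.0], [-1.3, 0.1], [0.6, 0.2], [-0.6, -0.2]]
```

The tilt is about 4° towards the clamp and the height is uncertain. I'll use the post top (z = 48) as a gauge. Pressing the low near edge on it will also level the block.

Emit:
arm_command:
  series: "1.5 0 0 -0.4 0; 1.5 0 0.9 0 0; 1.5 0 0.9 0 0; 1.5 0 0 0 0; 1.5 0 0 0 0"

```text
clock: 22.9
ee_pos: [529.5, -142.9, 139.7]
ee_rot: [0.134, 0.991, 0.0, 0.001]
force: [0.2, -0.4, -1.7]
finger_gap: 0.258
finger_force: 60.3
```

Emit:
arm_command:
  series: "1.5 0 0 0.2 0; 1.5 0 0 0.2 0; 1.5 0 0 0.2 0; 1.5 0 0 0 0"

```text
clock: 23.4
ee_pos: [529.3, -143.2, 133.5]
ee_rot: [0.135, 0.991, 0.001, 0.001]
force: [-0.5, -0.5, -2.7]
finger_gap: 0.262
finger_force: 60.3
```

Emit:
arm_command:
  series: "1.5 0 0 0.2 0; 1.5 0 0 0.1 0; 1.5 0 0 0 0"

```text
clock: 23.78
ee_pos: [529.7, -143.3, 131.1]
ee_rot: [0.134, 0.991, 0.0, 0.001]
force: [-0.5, -0.7, -0.2]
finger_gap: 0.254
finger_force: 60.5
```

Emit:
arm_command:
  series: "1.5 0 0 0.1 0; 1.5 0 0 0 0"

```text
clock: 24.02
ee_pos: [530.1, -143.4, 130.9]
ee_rot: [0.134, 0.991, 0.0, 0.002]
force: [-0.9, -0.5, 4.8]
finger_gap: 0.256
finger_force: 61.1
```

Emit:
arm_command:
  series: "1.5 0 0 0.1 0; 1.5 0 0 0.1 0; 1.5 0 0 0 0"

```text
clock: 24.4
ee_pos: [530.8, -143.8, 130.7]
ee_rot: [0.135, 0.991, -0.0, 0.003]
force: [-3.5, -1.9, 14.0]
finger_gap: 0.26
finger_force: 62.0
```

Emit:
arm_command:
  series: "1.5 0 0 0.1 0; 1.5 0 0 0.1 0; 1.5 0 0 0 0"

```text
clock: 24.78
ee_pos: [531.3, -144.1, 130.5]
ee_rot: [0.135, 0.991, -0.0, 0.004]
force: [-5.5, -0.0, 22.3]
finger_gap: 0.259
finger_force: 62.9
```

The grip has slid about 6 mm and keeps its tilt. I'll stand the block flat on the near post top, ease the grip, take it again deeper and lift.

Emit:
arm_command:
  series: "1.5 0 0 -0.7 0; 1.5 0 0 -0.7 0; 1.5 0 1.0 0 0; 1.5 0 1.0 0 0; 1.5 0 0.9 0 0"

```text
clock: 25.4
ee_pos: [537.2, -114.1, 139.1]
ee_rot: [0.134, 0.991, 0.001, 0.0]
force: [-0.0, 0.2, -1.9]
finger_gap: 0.26
finger_force: 60.4
```

Emit:
arm_command:
  series: "1.5 0 0 0.4 0; 1.5 0 0 0.2 0; 1.5 0 0 0 0; 1.5 0 0 0 0"

```text
clock: 25.9
ee_pos: [537.2, -115.5, 133.8]
ee_rot: [0.135, 0.991, 0.0, 0.001]
force: [-0.3, 0.1, -1.8]
finger_gap: 0.258
finger_force: 60.3
```

```bash
python3 -c "
from h import *;st()"
```

```text
t 25.9 fix [  0.8  50.8 133.8] yaw 164.52 tilt [0.0018 0.0006] F [-0.3 -0.  -1.8] gap 22.1 60.3
```

Emit:
arm_command:
  series: "1.5 0 0 0.2 0; 1.5 0 0 0.1 0; 1.5 0 0 0.1 0; 1.5 0 0 0.1 0; 1.5 0 0 0 0"

```text
clock: 26.52
ee_pos: [537.9, -115.5, 130.1]
ee_rot: [0.134, 0.991, 0.0, 0.002]
force: [-0.4, -1.4, 4.7]
finger_gap: 0.259
finger_force: 61.3
```

Emit:
arm_command:
  series: "2.9 0 0 0 0; 2.9 0 -0.2 0 0; 3.1 0 -0.2 0 0; 3.4 0 -0.1 0 0; 3.4 0 0 0 0"

```text
clock: 27.15
ee_pos: [535.9, -120.1, 128.7]
ee_rot: [0.135, 0.991, 0.001, 0.001]
force: [0.3, 0.2, -0.2]
finger_gap: 0.4
finger_force: 0.0
```

```bash
python3 - <<'E'
from pose import *
import cv2
st(); im=get_image('wrist'); cv2.imwrite('pics/x8.png',im)
# dark hole on the block's top face
g=cv2.cvtColor(im,cv2.COLOR_BGR2GRAY)
_,b=cv2.threshold(g,75,255,cv2.THRESH_BINARY_INV)
n,l,s,c=cv2.connectedComponentsWithStats(b)
for i in range(1,n):
    if 150<s[i,4]<1200 and 200<c[i,0]<460: print(s[i],c[i], np.round(((p:=atz('wrist',*c[i],140))-O)@X,1),np.round((p-O)@Y,1))
E
```

```text
t 27.15 fix [  0.7  46.1 128.7] yaw 164.54 tilt [0.0017 0.0008] F [ 0.2  0.3 -0.2] gap 34.2 0.0
[313 313  22  19 338] [323.55325444 321.88757396] 0.1 43.5
```

Emit:
arm_command:
  series: "3.4 0 -0.2 0 0; 3.4 0 0 0.7 0; 3.4 0 0 0.7 0; 3.4 0 0 0.7 0; 3.4 0 0 0 0"

```text
clock: 27.82
ee_pos: [534.7, -121.7, 106.7]
ee_rot: [0.134, 0.991, 0.001, -0.0]
force: [0.2, -0.1, 0.5]
finger_gap: 0.4
finger_force: 0.0
```

```bash
python3 - <<'E'
from h import *
import cv2
st(); im=get_image('wrist'); cv2.imwrite('pics/x9.png',im)
g=cv2.cvtColor(im,cv2.COLOR_BGR2GRAY)
_,b=cv2.threshold(g,75,255,cv2.THRESH_BINARY_INV)
n,l,s,c=cv2.connectedComponentsWithStats(b)
for i in range(1,n):
    if 150<s[i,4]<1500 and 200<c[i,0]<460: print(s[i],c[i], np.round(((p:=atz('wrist',*c[i],140))-O)@X,1),np.round((p-O)@Y,1))
E
```

```text
t 27.82 fix [ -0.   44.2 106.7] yaw 164.55 tilt [-0.0002  0.0011] F [ 0.3 -0.   0.5] gap 34.1 0.0
[316 345  26  22 455] [328.13186813 355.43296703] 0.8 43.6
```

Emit:
arm_command:
  series: "3 0 0 0 0; 2.6 0 0 0 0; 1.5 0 0 0 0; 1.5 0 0 0 0; 1.5 0 0 0 0"

```text
clock: 28.5
ee_pos: [535.9, -122.1, 108.3]
ee_rot: [0.134, 0.991, 0.0, 0.001]
force: [0.7, -0.3, 2.8]
finger_gap: 0.27
finger_force: 59.1
```

Emit:
arm_command:
  series: "1.5 0 0 -0.5 0; 1.5 0 0 -0.6 0; 1.5 0 0 -0.5 0; 1.5 0 0 0 0; 1.5 0 0 0 0"

```text
clock: 29.12
ee_pos: [535.3, -121.9, 123.7]
ee_rot: [0.134, 0.991, 0.0, 0.001]
force: [-0.9, -0.2, -1.8]
finger_gap: 0.271
finger_force: 58.8
```

```bash
cat > hole.py <<'E'
from h import *
import cv2
st(); im=get_image('wrist'); cv2.imwrite('pics/x%d.png'%(read_state()['clock']*100),im)
g=cv2.cvtColor(im,cv2.COLOR_BGR2GRAY)
_,b=cv2.threshold(g,75,255,cv2.THRESH_BINARY_INV)
n,l,s,c=cv2.connectedComponentsWithStats(b)
for i in range(1,n):
    if 150<s[i,4]<1500 and 200<c[i,0]<460:
        for z in(150,155,160): print(s[i],c[i],z, np.round(((p:=atz('wrist',*c[i],z))-O)@X,1),np.round((p-O)@Y,1))
E
python3 hole.py
```

```text
t 29.12 fix [  0.6  44.1 123.7] yaw 164.55 tilt [0.0016 0.0008] F [-0.8 -0.4 -1.8] gap 23.1 58.8
[316 340  26  22 452] [328.57522124 350.7079646 ] 150 3.5 43.7
[316 340  26  22 452] [328.57522124 350.7079646 ] 155 -0.2 43.7
[316 340  26  22 452] [328.57522124 350.7079646 ] 160 -3.8 43.7
```

Emit:
arm_command:
  series: "1.5 0 -1 0 0; 1.5 0 -1 0 0; 1.5 0 -1 0 0; 1.5 0 -0.7 0 0; 1.5 0 -0.3 0 0"

```text
clock: 29.8
ee_pos: [524.5, -161.2, 123.7]
ee_rot: [0.135, 0.991, 0.001, 0.001]
force: [-0.4, -0.3, -3.2]
finger_gap: 0.27
finger_force: 58.9
```

Emit:
arm_command:
  series: "1.5 0 0 0 0; 1.5 0 0 0 0; 1.5 0 0 0 0"

```text
clock: 30.18
ee_pos: [524.8, -160.2, 123.7]
ee_rot: [0.134, 0.991, 0.001, 0.001]
force: [0.8, 0.5, -1.6]
finger_gap: 0.27
finger_force: 58.9
```

```bash
python3 hole.py; python3 - <<'E'
from h import *
import cv2,glob
# bolts by bright round blobs in the wrist picture, clamp check in the side picture against c7 time
im=cv2.imread(sorted(glob.glob('pics/x[0-9]*.png'),key=lambda f:int(f[6:-4]))[-1]); g=cv2.GaussianBlur(cv2.cvtColor(im,cv2.COLOR_BGR2GRAY),(3,3),0)
c=cv2.HoughCircles(g,cv2.HOUGH_GRADIENT,1,20,param1=80,param2=13,minRadius=4,maxRadius=11)
for u,v,r in (c[0] if c is not None else []):
    p=atz('wrist',u,v,10)-O; a,b=p@X,p@Y
    if g[int(v),int(u)]>110 and min(abs(a+31),abs(a-121))<8: print(u,v,r,np.round([a,b],1))
E
```

```text
t 30.18 fix [  0.7   4.4 123.7] yaw 164.57 tilt [0.0018 0.0008] F [ 0.6  0.7 -1.6] gap 23.0 58.9
[232 173 104   3 158] [278.7721519  174.15189873] 150 -64.1 -12.3
[232 173 104   3 158] [278.7721519  174.15189873] 155 -64.8 -11.6
[232 173 104   3 158] [278.7721519  174.15189873] 160 -65.5 -10.9
[316 340  26  23 467] [328.59314775 350.74089936] 150 3.7 4.0
[316 340  26  23 467] [328.59314775 350.74089936] 155 0.1 4.0
[316 340  26  23 467] [328.59314775 350.74089936] 160 -3.5 4.0
244.5 191.5 7.4 [-32.3 -57.5]
584.5 191.5 6.9 [-32.5 191.4]
542.5 363.5 7.4 [117.8 189.8]
```

Emit:
arm_command:
  series: "1.5 0 -0.15 0 0; 1.5 0 0 0 0; 1.5 0 0 0 0; 1.5 0 0 0 0"

```text
clock: 30.72
ee_pos: [524.4, -162.0, 123.8]
ee_rot: [0.134, 0.991, 0.0, 0.001]
force: [-0.0, 0.1, -3.1]
finger_gap: 0.276
finger_force: 58.9
```

```bash
python3 -c "
from h import *;st();print(finish_job())"
```

```text
t 30.73 fix [  0.7   2.6 123.8] yaw 164.55 tilt [0.0018 0.0007] F [-0.   0.1 -3.1] gap 23.6 58.9
the job is handed in; nothing more can be done
None
```

The job is handed in at 30.7 s: the clamp is shut, and the block was rocked out and is held upright about 15 mm above the posts, over its pocket to within about 2 mm. The block slid and tilted in the grip on the way up, so I stood it on the near post for a moment, let go and took it again before the final hold.

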